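# Unstack the weld practice kit onto its stations

## Robot

A 6-joint arm with a two-finger parallel gripper is mounted at the origin on the work surface. World frame = base frame: x ahead of the robot, y to its left, z up, the work surface at z = 0. Lengths are in m, angles in degrees, forces in N, time in s.
With the tool pointing down it reaches from about 0.375 to 0.9 m from the base axis. Payload 3.1 kg.
Tool frame: the origin (TCP) lies at the very end of the fingers, on their centre line; the grasp point (between the pads) lies behind it (bot.grip_depth is the z of the grasp point in the tool frame, in m); z points along the fingers, y is the direction in which the jaws open and shut (so a half turn about z gives the same grasp; the last joint's range is limited). The gripper opens to 87 mm and grips with 3 to 60 N. Pads are 19 mm wide; open, the fingers measure 117 mm over their backs; the gripper's body (75 mm by 190 mm) begins 51 mm behind the grasp point.
Start: joints at [61.392, 30.224, 82.088, -0, 67.689, -10.227], TCP at [0.197, 0.593, 0.223] pointing down, gripper open.
Joint ranges: [-176.69, 176.69], [-43.24, 126.21], [12.49, 139.97], [-82, 262], [0, 151.66], [-163.58, 163.58]. Speed limits (degrees/s): [159.86, 159.86, 180, 180, 180, 180].

## Interface

Orientations are given as a 3x3 rotation matrix whose columns are the frame's x, y, z axes.
In Python, from rig import bot, vision gives the robot as it stands. The module is installed in compiled form; this text tells all that it offers.
- The arm moves only by the shell command python3 -m jog 'ROWS'. ROWS is JSON, a list of rows, each a list of 3 entries, a list of its own where there are three numbers: the shift along the tool's x, y, z in mm, then the turn, a rotation vector about the tool's x, y, z in degrees, then the closure, from 0 (fully open) to 1 (shut). In form: [[[dx, dy, dz], [wx, wy, wz], fingers], ...]. A call has 1 to 12 rows; each row is the pose to reach, as a shift and turn from the pose commanded when the call began, along the tool's axes at that moment; what a row does not reach only later rows make up. A row lasts 1/12 s, in which the tool goes at most 41.7 mm and 7.16 degrees, less where a joint would pass 70% of its speed; a pose out of reach is approached as far as the arm can. A call with a gripper value outside its range is refused whole. The fingers move at their own pace and stop on an object; the grip force is fixed at half the most. Time passes only in rows, so rows that repeat a pose let the fingers close. It gives the time, the measured TCP pose, the force and the opening at its end, in the units of the state.
- bot.read_state(): the state, without advancing time (a new reading comes with each control period).
- vision.capture(name): name is "scene" or "top" or "wrist"; returns the picture (420x560x3 uint8, red, green, blue); there is no depth.
- vision.camera_info(name): a dict with "intrinsics" (3x3 intrinsics, pixels), "camera_from_world" (4x4, takes a point from world to camera coordinates); the wrist camera has in their place "mount" (4x4, takes a point from camera to tool coordinates, whose origin is the TCP and whose axes are the flange's). Camera axes: x right, y up, looking along -z (the intrinsics and any distortion apply to the point x, -y, -z); pixel columns grow to the right and rows downward; lengths in m; the calibration is good to about 2 mm. The wrist camera is an equidistant fisheye: a pixel r from the principal point sees the ray r / f radians off the axis. A picture is of the moment at which its call begins: read the wrist's pose just before it. camera_info takes no time and is no camera call.
- bot.hand_in(): hands the job in, once; it reports no verdict.
The state is a dict: "time_s": time; "joint_positions": joint angles; "qvel": joint speeds; "tau": joint torques, N m; "position": TCP position; "tcp_rot": TCP orientation; "force": force on the tool from outside, world axes, zero at the start; "moment": the same for the moment, N m; "opening": opening from 0.0 (shut) to 1.0 (fully open).
Only numpy, scipy, OpenCV 4.12 (cv2) and the standard library are available. Lean on these libraries where they do the work, as an engineer would, in place of code of your own. Each camera call takes 0.05 s, during which the arm holds its last target. There are 200 camera calls.

## Task

The bare steel practice pieces have been left in two piles on the welding bench. Take the piles apart from the top down, one piece at a time, without toppling any piece, and set each on its own dark steel station: the channel astride the rail of the saddle and in line with it, the box section between the end strips of the cradle and in line with it, the flange over the pin of the round turntable, the pipe stub over the post of the square stand, and the nut on top of the round pedestal. Each ends upright, well centred, resting fully on its station and let go.

Things in the scene. Friction and masses are not known exactly. Their poses are not given: they have to be found in the camera images.
- channel_mid (a point): Dull mid-grey hot-rolled steel U-channel offcut lying web up, its two side flanges down: 120 long (its x) x 44 wide (its y) x 25 mm high, walls 6 mm, so open below (inside 32 wide, 19 high); about 0.45 kg. The point is the centre of its envelope, 12.5 mm above its underside, z up. It is the bottom of one pile, on the bench (z = 0). The flange (with the nut on it) or else the pipe stub stands on it near its middle.
- boxsec_mid (a point): Dull mid-grey hot-rolled steel rectangular box-section offcut lying flat, open at its two ends: 90 long (its x) x 62 wide (its y) x 25 mm high; about 0.54 kg. The point is its centre, 12.5 mm above its underside, z up. It is the bottom of the other pile, on the bench. The pipe stub, or else the flange with the nut on it, stands on it near its middle.
- flange_mid (a point): Bright bare steel flat ring flange, outside diameter 62, bore 28, 16 mm high, four small dark bolt holes marked on top; about 0.28 kg. The point is its centre, 8 mm above its underside; z up. At the start it lies on the channel or on the box section, and the nut lies on it.
- pipe_mid (a point): Bright bare steel pipe stub standing on end, outside diameter 48, bore 38, 45 mm high; about 0.24 kg. The point is its centre, 22.5 mm above its underside; z (the pipe's axis) up. At the start it stands on whichever of channel and box section does not carry the flange.
- nut_mid (a point): Bright bare steel hexagon nut lying flat, 36 mm across flats (one pair of flats faces its +y and -y, the others every 60 degrees), 41.6 across corners, bore 22, 19 mm high; about 0.11 kg. The point is its centre, 9.5 mm above its underside; z up. At the start it lies on the flange.
- saddle: Saddle, the channel's station: fixed dark steel base plate 150 (x) x 70 (y) x 8 mm thick with a bright steel rail along its x in the middle, 90 long x 14 wide, rising 12 mm above the plate. The channel goes over the rail, its flanges standing on the plate. Origin: centre of the underside, on the bench; z up.
- cradle: Cradle, the box section's station: fixed dark steel base plate 130 (x) x 84 (y) x 8 mm thick with a bright steel strip 6 wide and 6 mm high across each x end (118 mm clear between them). The box section lies on the plate between the strips, its length along the cradle's x. Origin: centre of the underside, on the bench; z up.
- turntable: Turntable, the flange's station: fixed dark steel disc of diameter 96, 8 mm thick, with a bright steel pin in the middle of diameter 10, rising 14 mm above the disc. Origin: centre of the underside, on the bench; z up.
- poststand: Square stand, the pipe stub's station: fixed dark steel plate 80 x 80 x 8 mm thick with a bright steel post in the middle of diameter 18, rising 25 mm above the plate. Origin: centre of the underside, on the bench; z up.
- pedestal: Pedestal, the nut's station: fixed plain dark steel cylinder of diameter 56, 30 mm high, flat top. Origin: centre of the underside, on the bench; z up.
Not all that is in view belongs to the job. What is shaped like the cradle but red is not meant. Of the things shaped like the part that bears pipe_mid, the bare steel one is meant.

How it is judged (in metres and radians):
At the end, for the whole second after the job is handed in: Each piece rests on its own station (height within 4 mm), upright within 7 degrees, its centre within 14 mm (channel, box section) or 12 mm (flange, pipe stub, nut) of the station's centre in plan, channel and box section in line with their stations within 11 degrees, all at rest (horizontal distance between channel_mid and saddle below 0.014 m and z of channel_mid in the frame of saddle between 0.0165 and 0.0245 m and angle between each of channel_mid, boxsec_mid, flange_mid, pipe_mid, nut_mid's own z axis and vertical below 0.12 rad and linear speed of each of channel, boxsec, flange, pipe, nut below 0.02 m/s and angle between the x axis of channel_mid and the x axis of saddle, either way round below 0.2 rad and horizontal distance between boxsec_mid and cradle below 0.014 m and z of boxsec_mid in the frame of cradle between 0.0165 and 0.0245 m and angle between the x axis of boxsec_mid and the x axis of cradle, either way round below 0.2 rad and horizontal distance between flange_mid and turntable below 0.012 m and z of flange_mid in the frame of turntable between 0.012 and 0.02 m and horizontal distance between pipe_mid and poststand below 0.012 m and z of pipe_mid in the frame of poststand between 0.0265 and 0.0345 m and horizontal distance between nut_mid and pedestal below 0.012 m and z of nut_mid in the frame of pedestal between 0.0355 and 0.0435 m); the robot touches nothing.
It fails at once if a piece is toppled (tilted by more than 35 degrees) (angle between any of channel_mid, boxsec_mid, flange_mid, pipe_mid, nut_mid's own z axis and vertical above 0.61 rad).
It fails at once if a lower piece is moved by more than 30 mm with another piece still on top of it ((distance of channel_mid from where it was at the start of the episode above 0.03 m and horizontal distance between channel_mid and flange_mid below 0.05 m and z of flange_mid in the frame of channel_mid above 0.0145 m and contact force between channel and flange above 0.3 N) or (distance of channel_mid from where it was at the start of the episode above 0.03 m and horizontal distance between channel_mid and pipe_mid below 0.05 m and z of pipe_mid in the frame of channel_mid above 0.029 m and contact force between channel and pipe above 0.3 N) or (distance of channel_mid from where it was at the start of the episode above 0.03 m and horizontal distance between channel_mid and nut_mid below 0.05 m and z of nut_mid in the frame of channel_mid above 0.016 m and contact force between channel and nut above 0.3 N) or (distance of boxsec_mid from where it was at the start of the episode above 0.03 m and horizontal distance between boxsec_mid and flange_mid below 0.05 m and z of flange_mid in the frame of boxsec_mid above 0.0145 m and contact force between boxsec and flange above 0.3 N) or (distance of boxsec_mid from where it was at the start of the episode above 0.03 m and horizontal distance between boxsec_mid and pipe_mid below 0.05 m and z of pipe_mid in the frame of boxsec_mid above 0.029 m and contact force between boxsec and pipe above 0.3 N) or (distance of boxsec_mid from where it was at the start of the episode above 0.03 m and horizontal distance between boxsec_mid and nut_mid below 0.05 m and z of nut_mid in the frame of boxsec_mid above 0.016 m and contact force between boxsec and nut above 0.3 N) or (distance of flange_mid from where it was at the start of the episode above 0.03 m and horizontal distance between flange_mid and nut_mid below 0.05 m and z of nut_mid in the frame of flange_mid above 0.0115 m and contact force between flange and nut above 0.3 N)).
It also fails if it takes over 136 s, if anything falls off the work surface, if the arm or the gripper's body presses on something with over 40 N, if the wrist force passes 120 N, or if a joint passes its speed limit or range.

## Working session

There is one attempt and no reset: what is moved stays moved. The work goes in short steps, Python scripts to look and compute and a shell command to move; the robot and the scene stay as the last step left them, time stands still between calls to the robot, and variables do not carry over. Pictures are saved under pics/ and viewed, about 12 in all and at most 16, crops included, and the job is handed in when it is done.

```bash
mkdir -p pics; python3 - <<'E'
from rig import bot,vision
import cv2
for n in("top","scene"):
    im=vision.capture(n); cv2.imwrite(f"pics/{n}0.png",im[:,:,::-1]); 
    c=vision.camera_info(n); print(n,c)
print(vision.camera_info("wrist"),bot.grip_depth); print(bot.read_state())
E
```

```text
top {'intrinsics': array([[501.99557289,   0.        , 277.17915291],
       [  0.        , 501.99557289, 213.84039655],
       [  0.        ,   0.        ,   1.        ]]), 'camera_from_world': array([[-6.25642698e-03, -9.99980201e-01, -6.74537924e-04,
        -1.58018134e-02],
       [ 9.95092973e-01, -6.29245769e-03,  9.87440083e-02,
        -5.42206563e-01],
       [-9.87462977e-02, -5.34432713e-05,  9.95112640e-01,
        -1.36755119e+00],
       [ 0.00000000e+00,  0.00000000e+00,  0.00000000e+00,
         1.00000000e+00]])}
scene {'intrinsics': array([[442.55831456,   0.        , 275.37049765],
       [  0.        , 442.55831456, 204.36507779],
       [  0.        ,   0.        ,   1.        ]]), 'camera_from_world': array([[-0.66900026,  0.74320151,  0.00949533,  0.38436138],
       [-0.45810335, -0.42235921,  0.78214706,  0.15862518],
       [ 0.58530332,  0.51890674,  0.62302152, -1.51956794],
       [ 0.        ,  0.        ,  0.        ,  1.        ]])}
{'intrinsics': array([[325.1922621 ,   0.        , 281.71478366],
       [  0.        , 325.1922621 , 210.1031287 ],
   
[... 481 characters left out ...]
01,  8.21500876e+01,  3.32608024e-04,
        6.76877327e+01, -1.02260505e+01]), 'qvel': array([ 0.13174753, -0.17831235, -0.13157113,  0.07851161, -0.01504215,
       -0.00975501]), 'tau': array([-1.00376237e-03, -4.40989673e+01, -1.77149713e+01,  6.34321547e-02,
        5.33908547e-02, -5.40663791e-05]), 'position': array([0.19673953, 0.59253243, 0.22166806]), 'tcp_rot': array([[-9.48969741e-01,  3.15365755e-01, -9.32787872e-04],
       [ 3.15366941e-01,  9.48968285e-01, -1.69900788e-03],
       [ 3.49377203e-04, -1.90647753e-03, -9.99998122e-01]]), 'force': array([ 0.4813276,  0.0863998, -0.2115451]), 'moment': array([-0.040707  ,  0.01349702,  0.02351676]), 'opening': 1.0005621507727163}
```

View pics/top0.png

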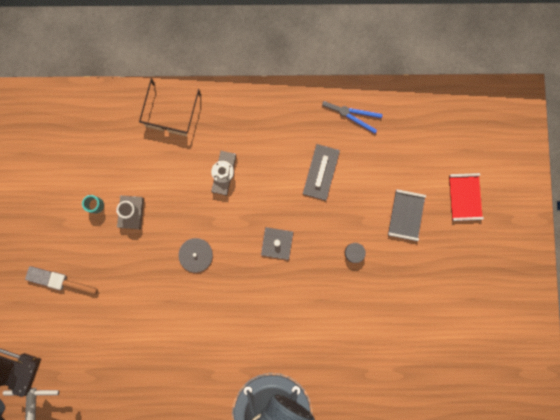

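View pics/scene0.png

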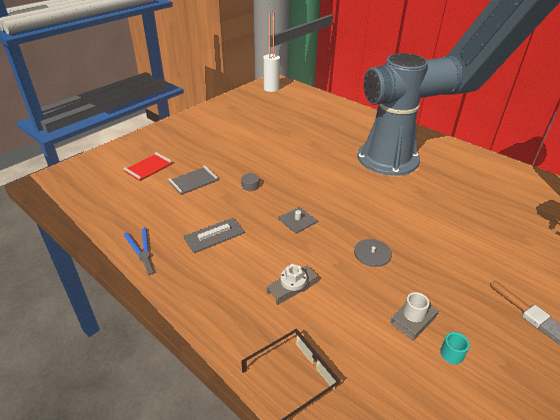

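The top view shows these things.
- **Channel pile:** channel with flange and nut at (223,173).
- **Box pile:** box section with the bare pipe stub at (130,210). The teal cup-like stub at (92,204) is a decoy.
- **Stations:** saddle (321,172), dark cradle (407,216), turntable (195,255), square stand (277,244), pedestal (355,254). The red cradle at (466,198) is a decoy.

I'll check these in one close crop.

```bash
cat > h.py <<'E'
import numpy as np,cv2
from rig import bot,vision
def unproj(n,u,v,z,R=None,p=None):
    c=vision.camera_info(n);K=c["intrinsics"]
    x=(u-K[0,2])/K[0,0];y=(v-K[1,2])/K[1,1]
    if n=="wrist":
        r=np.hypot(x,y); d=np.array([x/r*np.sin(r),-y/r*np.sin(r),-np.cos(r)]) if r>1e-9 else np.array([0,0,-1.])
        M=c["mount"]; T=np.eye(4);T[:3,:3]=R;T[:3,3]=p; W=T@M
    else:
        d=np.array([x,-y,-1.]); W=np.linalg.inv(c["camera_from_world"])
    d=W[:3,:3]@d;o=W[:3,3]
    return o+d*(z-o[2])/d[2]
def proj(n,X,R=None,p=None):
    c=vision.camera_info(n);K=c["intrinsics"]
    if n=="wrist":
        T=np.eye(4);T[:3,:3]=R;T[:3,3]=p;C=np.linalg.inv(T@c["mount"])
    else: C=c["camera_from_world"]
    q=C[:3,:3]@np.asarray(X)+C[:3,3]
    a=np.array([q[0],-q[1],-q[2]])
    if n=="wrist":
        s=np.hypot(a[0],a[1]);t=np.arctan2(s,a[2]);a=np.array([a[0]/s*t,a[1]/s*t,1]) if s>0 else np.array([0,0,1])
    else:a=a/a[2]
    return K[:2,:2]@a[:2]+K[:2,2]
def go(target,yaw=None):
    "shift in tool axes (mm) from current measured pose; yaw = heading deg of tool y axis (mod 180)"
    s=bot.read_state();R=np.array(s["tcp_rot"]);d=np.array(target)-s["position"]
    out=[np.round(R.T@d*1000,1)]
    if yaw is not None:
        cur=np.degrees(np.arctan2(R[1,1],R[0,1]));k=(yaw-cur+90)%180-90
        out.append(("turn about tool z",round(-k,1),"alt",round(-k+(180 if k>0 else -180),1),"j6",round(s["joint_positions"][5],1)))
    return out
def wrist(name):
    s=bot.read_state();im=vision.capture("wrist");cv2.imwrite(f"pics/{name}.png",im[:,:,::-1])
    np.savez(f"pics/{name}.npz",R=s["tcp_rot"],p=s["position"]);return im
def wu(name,u,v,z):
    d=np.load(f"pics/{name}.npz");return unproj("wrist",u,v,z,d["R"],d["p"])
E
python3 - <<'E'
from h import *
im=cv2.imread("pics/top0.png")
a=cv2.resize(im[135:285,85:245],None,fx=2.5,fy=4*.625,interpolation=cv2.INTER_CUBIC)
b=cv2.resize(im[135:285,245:440],None,fx=2.05,fy=2.05,interpolation=cv2.INTER_CUBIC)
cv2.imwrite("pics/c1.png",np.hstack([a,np.zeros((375,0,3),np.uint8),b[:0] if 0 else cv2.copyMakeBorder(b,0,375-b.shape[0],0,0,cv2.BORDER_CONSTANT)])[:, :800])
for n,u,v,z in[("nut",222,171,.06),("flange",222,173,.041),("pipe",126,209,.07),("chan",223,174,.025),("box",131,212,.025),("saddle",321,172,.008),("cradle",407,216,.008),("turn",195,255.5,.008),("post",277.5,244,.008),("ped",355,253,.03)]:
    print(n,unproj("top",u,v,z).round(4))
E
```

```text
nut [0.6575 0.1309 0.06  ]
flange [0.6554 0.133  0.041 ]
pipe [0.5535 0.388  0.07  ]
chan [0.6555 0.132  0.025 ]
box [0.55   0.3876 0.025 ]
saddle [ 0.6625 -0.1443  0.008 ]
cradle [ 0.5355 -0.3844  0.008 ]
turn [0.4285 0.211  0.008 ]
post [ 0.4591 -0.0196  0.008 ]
ped [ 0.4322 -0.2325  0.03  ]
```

View pics/c1.png

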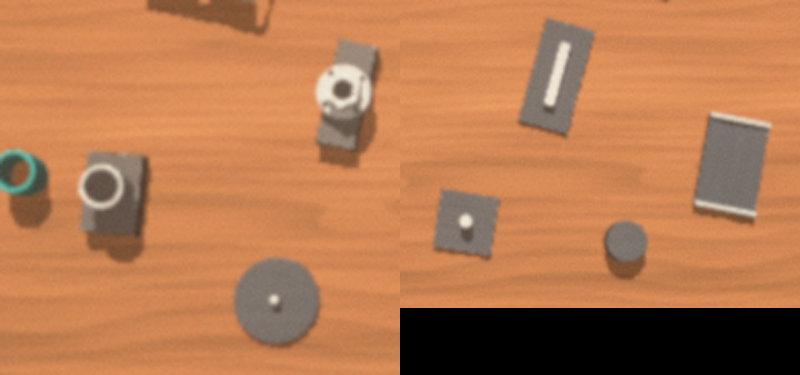

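The crop agrees with the choices: bare pipe on the box section, nut on flange on channel, and five dark stations. Next I'll approach the nut.

```bash
python3 -m jog '[[[-580,-292,62],[0,0,-6.4],0],[[-580,-292,62],[0,0,-6.4],0],[[-580,-292,62],[0,0,-6.4],0],[[-580,-292,62],[0,0,-6.4],0],[[-580,-292,62],[0,0,-6.4],0],[[-580,-292,62],[0,0,-6.4],0],[[-580,-292,62],[0,0,-6.4],0],[[-580,-292,62],[0,0,-6.4],0],[[-580,-292,62],[0,0,-6.4],0],[[-580,-292,62],[0,0,-6.4],0],[[-580,-292,62],[0,0,-6.4],0],[[-580,-292,62],[0,0,-6.4],0]]'
python3 -c "
from h import *
print(go([.655,.132,.16],78))
for n,u,v,z in[('saddle',321.5,172.8,.008),('cradle',407.4,215.5,.008)]: print(n,unproj('top',u,v,z).round(4))
"
```

```text
time_s: 1.1
position: [0.5492, 0.2387, 0.1745]
tcp_rot: [[-0.978, 0.208, -0.001], [0.208, 0.978, -0.0], [0.001, -0.0, -1.0]]
force: [0.6, 0.7, 0.4]
opening: 0.998
[array([-125.7,  -82.4,   14.4]), ('turn about tool z', np.float64(0.0), 'alt', np.float64(-180.0), 'j6', np.float64(-65.2))]
saddle [ 0.6602 -0.1457  0.008 ]
cradle [ 0.537  -0.3856  0.008 ]
```

```bash
python3 -m jog '[[[-126,-82,14],[0,0,0],0],[[-126,-82,14],[0,0,0],0],[[-126,-82,14],[0,0,0],0],[[-126,-82,14],[0,0,0],0],[[-126,-82,14],[0,0,0],0],[[-126,-82,14],[0,0,0],0]]'
python3 -c "
from h import *
im=wrist('w1')
print(proj('wrist',[.655,.132,.06],*[np.load('pics/w1.npz')[k] for k in 'Rp']))
"
```

```text
time_s: 1.6
position: [0.655, 0.1325, 0.1599]
tcp_rot: [[-0.978, 0.211, -0.002], [0.211, 0.978, 0.0], [0.002, -0.0, -1.0]]
force: [-0.2, 0.8, 0.3]
opening: 1.001
[281.08455692 211.52851232]
```

View pics/w1.png

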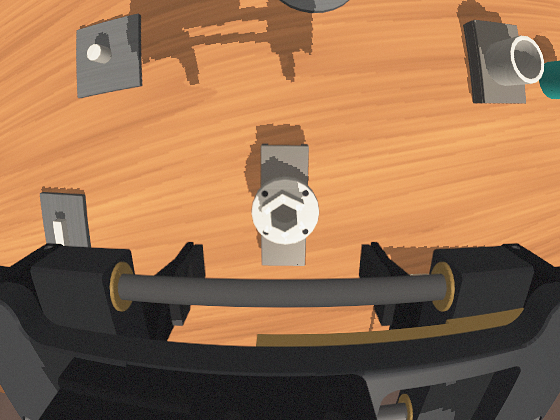

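The wrist view shows the flange at (285,211) with the nut on it, around (286,213), channel vertical in view from (263,145) to (305,265). I'll enlarge it to read the nut.

```bash
python3 -c "
from h import *
im=cv2.imread('pics/w1.png')
cv2.imwrite('pics/c2.png',cv2.resize(im[135:275,235:335],None,fx=4.28,fy=4.28,interpolation=cv2.INTER_CUBIC)[:600])
"
```

```text
(no output)
```

View pics/c2.png

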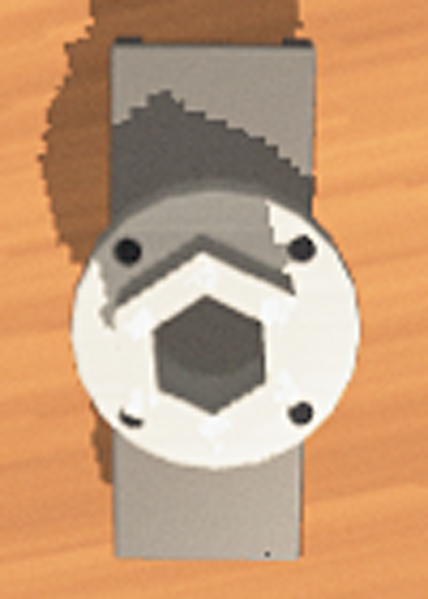

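```bash
python3 -c "
from h import *
f=lambda x,y,z: wu('w1',235+x/4.28,135+y/4.28,z)
print('nut',f(210.5,354,.06),'fl',f(216,330,.041))
c=[f(*q,.025) for q in[(112,45),(315,45),(300,556),(115,556)]]
print(np.round(c,4),np.mean(c,0)); d=c[0]+c[1]-c[2]-c[3];print(np.degrees(np.arctan2(d[1],d[0])))
for n,q in[('post',(98,52,.033)),]: print(n,wu('w1',*q))
n=f(210.5,354,.06); print(go([n[0],n[1],.045]))
"
```

```text
nut [0.66084981 0.13341231 0.06      ] fl [0.66173123 0.13455208 0.041     ]
[[0.5999 0.1252 0.025 ]
 [0.609  0.1675 0.025 ]
 [0.7248 0.1417 0.025 ]
 [0.7156 0.0991 0.025 ]] [0.66233259 0.13337041 0.025     ]
167.36395834601112
post [ 0.46703253 -0.01044183  0.033     ]
[array([ -7.3,   1.1, 115.1])]
```

```bash
python3 -m jog '[[[-7,1,70],[0,0,-5],0],[[-7,1,70],[0,0,-5],0],[[-7,1,100],[0,0,-5],0],[[-7,1,115],[0,0,-5],0],[[-7,1,115],[0,0,-5],0],[[-7,1,115],[0,0,-5],0.5],[[-7,1,115],[0,0,-5],0.7],[[-7,1,115],[0,0,-5],1],[[-7,1,115],[0,0,-5],1],[[-7,1,115],[0,0,-5],1],[[-7,1,115],[0,0,-5],1],[[-7,1,115],[0,0,-5],1]]'; python3 -m jog '[[[0,0,0],[0,0,0],1],[[0,0,0],[0,0,0],1],[[0,0,-5],[0,0,0],1],[[0,0,-20],[0,0,0],1],[[0,0,-50],[0,0,0],1],[[0,0,-80],[0,0,0],1],[[0,0,-80],[0,0,0],1],[[0,0,-80],[0,0,0],1]]'; python3 -c "
from h import *
im=wrist('w2')
cv2.imwrite('pics/w2c.png',cv2.resize(im[80:290,180:380,::-1],None,fx=2.8,fy=2.8,interpolation=cv2.INTER_CUBIC))
print(go([.432,-.2325,.12],77.4))"
```

```text
time_s: 2.65
position: [0.6619, 0.1336, 0.0467]
tcp_rot: [[-0.993, 0.122, 0.001], [0.122, 0.993, 0.0], [-0.001, 0.0, -1.0]]
force: [-0.0, -0.1, 0.0]
opening: 0.557
time_s: 3.32
position: [0.6631, 0.1337, 0.1284]
tcp_rot: [[-0.993, 0.121, 0.005], [0.121, 0.993, 0.0], [-0.005, 0.001, -1.0]]
force: [-0.1, -0.9, -1.7]
opening: 0.41
[array([ 183.3, -391.4,    6.4]), ('turn about tool z', np.float64(5.6), 'alt', np.float64(-174.4), 'j6', np.float64(-81.1))]
```

View pics/w2c.png

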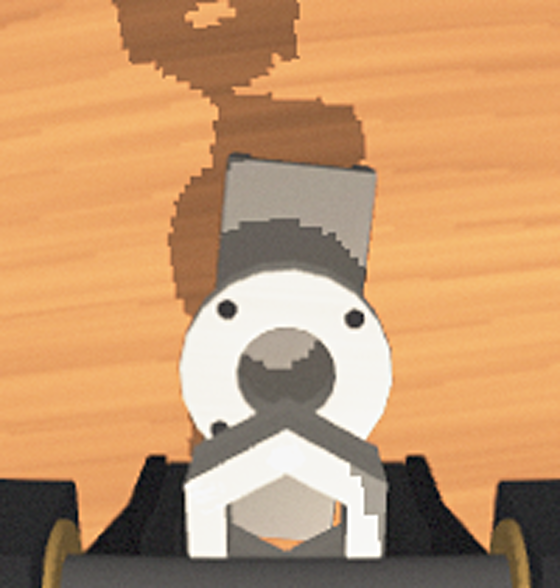

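The nut is held on its flats: opening 0.41, about 36 mm. Moving over the pedestal.

```bash
python3 -c "
from h import *
q=wu('w2',282.5,233.6,.1429);d=np.load('pics/w2.npz');print('apex in tool',d['R'].T@(q-d['p'])*1000)"
python3 -m jog '[[[50,-100,-45],[0,0,10],1],[[183,-391,-45],[0,0,35],1],[[183,-391,-45],[0,0,35],1],[[183,-391,-45],[0,0,35],1],[[183,-391,-45],[0,0,35],1],[[183,-391,-45],[0,0,35],1],[[183,-391,-45],[0,0,35],1],[[183,-391,-45],[0,0,35],1],[[183,-391,-45],[0,0,35],1],[[183,-391,-45],[0,0,35],1],[[183,-391,-45],[0,0,35],1],[[183,-391,-45],[0,0,35],1]]'
python3 -m jog '[[[0,0,0],[0,0,0],1],[[0,0,0],[0,0,0],1],[[0,0,0],[0,0,0],1]]'
python3 -c "
from h import *
im=wrist('w3');print(go([.432,-.2325,.12]))"
```

```text
apex in tool [ 22.06154812   0.41468753 -14.56295499]
time_s: 4.37
position: [0.43, -0.2353, 0.17]
tcp_rot: [[-0.74, 0.673, -0.002], [0.673, 0.74, 0.0], [0.002, -0.001, -1.0]]
force: [-0.6, 1.1, -0.5]
opening: 0.411
time_s: 4.62
position: [0.4324, -0.2307, 0.1703]
tcp_rot: [[-0.744, 0.668, -0.001], [0.668, 0.744, 0.002], [0.002, 0.0, -1.0]]
force: [0.4, -0.6, -1.4]
opening: 0.417
[array([-0.8, -1.8, 50.5])]
```

View pics/w3.png

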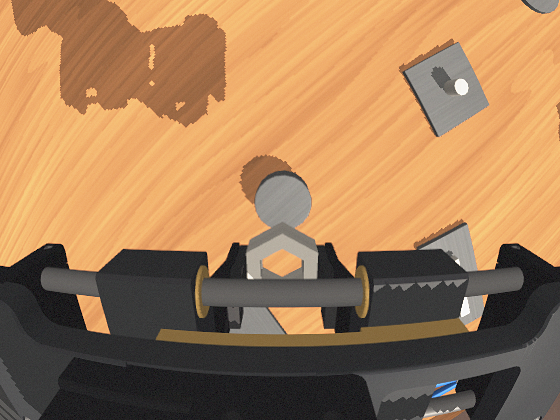

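The pedestal top is at about (283,202). The dark rim starts at row 171 and the lit top at 174. I'll fit a projected 56 mm circle to that.

```bash
python3 -c "
from h import *
im=cv2.imread('pics/w3.png');print(im[165:182,283,1],im[200,246:320,1])
d=np.load('pics/w3.npz')
c=wu('w3',283.2,202,.03)
for i in range(1):
  t=np.linspace(0,6.28,73);P=np.array([proj('wrist',[c[0]+.028*np.cos(a),c[1]+.028*np.sin(a),.03],d['R'],d['p']) for a in t]);print(c,P.min(0),P.max(0))
Y=d['R'];n=d['p']+Y@np.array([.0013,.0004,0]);print('nut',n, 'move',go([c[0],c[1],.0340+0]), 'minus offset 1.3,.4')
"
```

```text
[107 103 108 113 112  88  65  61  64  68 108 152 153 149 146 145 148] [177 179 160 124 111 109 106 111  91 130 146 150 148 148 148 142 144 146
 149 146 146 150 154 151 154 153 156 151 156 154 153 156 152 159 155 157
 149 150 148 151 148 148 148 147 149 152 150 152 154 151 153 155 149 153
 152 153 154 157 158 158 153 154 157 157 163 132 181 184 188 188 190 187
 186 183]
[ 0.43499543 -0.23119196  0.03      ] [254.08333185 173.17568362] [312.30629756 229.56989096]
nut [ 0.43172923 -0.22950157  0.17026535] move [array([ -2.3,   1.2, 136.5])] minus offset 1.3,.4
```

```bash
python3 -m jog '[[[-5,0.5,40],[0,0,0],1],[[-5,0.5,80],[0,0,0],1],[[-5,0.5,110],[0,0,0],1],[[-5,0.5,125],[0,0,0],1],[[-5,0.5,130],[0,0,0],1],[[-5,0.5,133],[0,0,0],1],[[-5,0.5,135],[0,0,0],1],[[-5,0.5,135],[0,0,0],1],[[-5,0.5,135],[0,0,0],1]]'
python3 -m jog '[[[0,0,0],[0,0,0],0.9],[[0,0,0],[0,0,0],0.4],[[0,0,0],[0,0,0],0],[[0,0,0],[0,0,0],0],[[0,0,0],[0,0,0],0],[[0,0,-40],[0,0,0],0],[[0,0,-80],[0,0,0],0],[[0,0,-110],[0,0,0],0],[[0,0,-135],[0,0,0],0],[[0,0,-135],[0,0,0],0],[[0,0,-135],[0,0,0],0]]'
python3 -c "
from h import *
im=wrist('w4')
cv2.imwrite('pics/w4c.png',cv2.resize(im[140:290,200:380,::-1],None,fx=4,fy=4,interpolation=cv2.INTER_CUBIC))
print(go([.6605,.1345,.14],77.4))"
```

```text
time_s: 5.42
position: [0.4374, -0.2355, 0.0371]
tcp_rot: [[-0.744, 0.668, 0.002], [0.668, 0.744, -0.002], [-0.002, 0.0, -1.0]]
force: [-0.9, -0.4, -1.9]
opening: 0.41
time_s: 6.33
position: [0.4372, -0.2358, 0.1725]
tcp_rot: [[-0.743, 0.669, 0.003], [0.669, 0.743, -0.003], [-0.004, 0.0, -1.0]]
force: [-0.1, 0.3, -0.5]
opening: 0.986
[array([ 80.6, 424.6,  31.2]), ('turn about tool z', np.float64(-29.4), 'alt', np.float64(150.6), 'j6', np.float64(-89.3))]
```

View pics/w4c.png

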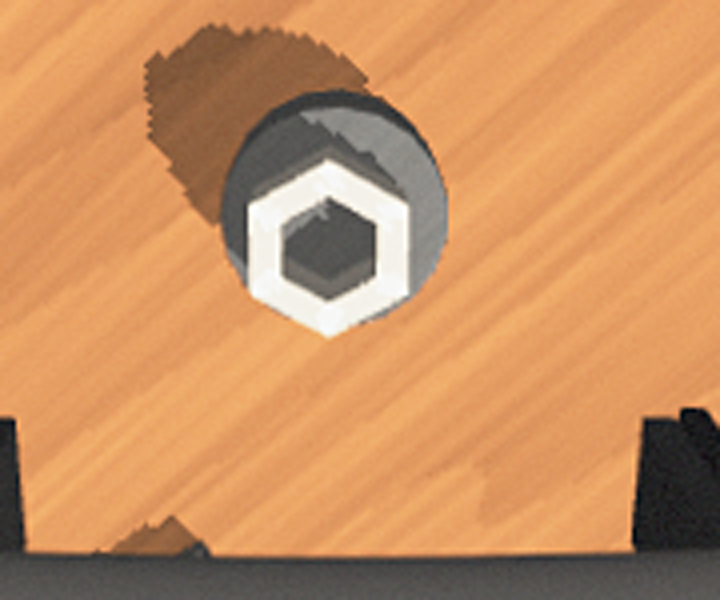

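```bash
python3 -c "
from h import *
d=np.load('pics/w4.npz')
n=wu('w4',282,202,.049);c=wu('w4',283.6,194,.03)
t=np.linspace(0,6.28,73);P=np.array([proj('wrist',[c[0]+.028*np.cos(a),c[1]+.028*np.sin(a),.03],d['R'],d['p']) for a in t]);P=(P-[200,140])*4
print(n,c,n-c,d['R'].T@(n-c)*1000,P.min(0),P.max(0))"
```

```text
[ 0.43635946 -0.23482846  0.049     ] [ 0.43522819 -0.23170615  0.03      ] [ 0.00113127 -0.00312231  0.019     ] [ -3.00537823  -1.56310861 -18.98823318] [218.03581493 100.51959871] [450.70077576 326.81288772]
```

The nut is on the pedestal, offset about 2.5 mm. Flange next.

```bash
python3 -m jog '[[[80,424,25],[0,0,-29.4],0],[[80,424,25],[0,0,-29.4],0],[[80,424,25],[0,0,-29.4],0],[[80,424,25],[0,0,-29.4],0],[[80,424,25],[0,0,-29.4],0],[[80,424,25],[0,0,-29.4],0],[[80,424,25],[0,0,-29.4],0],[[80,424,25],[0,0,-29.4],0],[[80,424,25],[0,0,-29.4],0],[[80,424,25],[0,0,-29.4],0],[[80,424,25],[0,0,-29.4],0],[[80,424,25],[0,0,-29.4],0]]'
python3 -m jog '[[[0,0,0],[0,0,0],0],[[0,0,0],[0,0,0],0]]'
python3 -c "
from h import *
wrist('w5')
print(go([.6617,.1346,.027],77.4))"
```

```text
time_s: 7.38
position: [0.6609, 0.1376, 0.1428]
tcp_rot: [[-0.977, 0.213, -0.002], [0.213, 0.977, 0.001], [0.003, 0.001, -1.0]]
force: [0.2, -0.5, -0.3]
opening: 1.0
time_s: 7.55
position: [0.659, 0.1327, 0.1441]
tcp_rot: [[-0.976, 0.218, -0.004], [0.218, 0.976, -0.001], [0.004, -0.002, -1.0]]
force: [-0.8, -0.8, 1.0]
opening: 1.002
[array([ -2.3,   3. , 117.7]), ('turn about tool z', np.float64(-0.0), 'alt', np.float64(180.0), 'j6', np.float64(-75.5))]
```

View pics/w5.png

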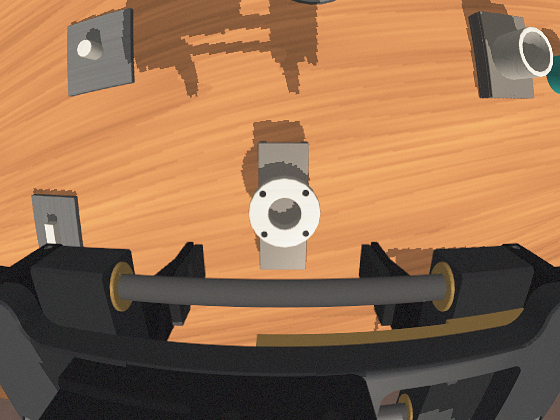

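The flange is undisturbed on the channel at (285,213). Grasp it, lift it and move over the turntable.

```bash
python3 -m jog '[[[-2,3,40],[0,0,0],0],[[-2,3,80],[0,0,0],0],[[-2,3,105],[0,0,0],0],[[-2,3,117],[0,0,0],0],[[-2,3,117],[0,0,0],0],[[-2,3,117],[0,0,0],0.3],[[-2,3,117],[0,0,0],0.6],[[-2,3,117],[0,0,0],1],[[-2,3,117],[0,0,0],1],[[-2,3,117],[0,0,0],1],[[-2,3,117],[0,0,0],1],[[-2,3,117],[0,0,0],1]]'
python3 -m jog '[[[0,0,-5],[0,0,0],1],[[0,0,-30],[0,0,0],1],[[0,0,-70],[0,0,0],1],[[40,10,-110],[0,0,0],1],[[244,24,-143],[0,0,0],1],[[244,24,-143],[0,0,0],1],[[244,24,-143],[0,0,0],1],[[244,24,-143],[0,0,0],1],[[244,24,-143],[0,0,0],1],[[244,24,-143],[0,0,0],1],[[244,24,-143],[0,0,0],1],[[244,24,-143],[0,0,0],1]]'
python3 -m jog '[[[0,0,0],[0,0,0],1],[[0,0,0],[0,0,0],1]]'
python3 -c "
from h import *
wrist('w6')"
```

```text
time_s: 8.6
position: [0.6643, 0.1352, 0.031]
tcp_rot: [[-0.976, 0.217, 0.003], [0.217, 0.976, -0.001], [-0.003, -0.001, -1.0]]
force: [-0.4, -3.3, 6.1]
opening: 0.702
time_s: 9.6
position: [0.4302, 0.2132, 0.1725]
tcp_rot: [[-0.976, 0.216, 0.002], [0.216, 0.976, 0.001], [-0.001, 0.001, -1.0]]
force: [0.4, 0.9, -3.3]
opening: 0.71
time_s: 9.77
position: [0.4322, 0.2125, 0.172]
tcp_rot: [[-0.976, 0.219, 0.001], [0.219, 0.976, 0.0], [-0.001, 0.001, -1.0]]
force: [-0.3, -0.8, -3.1]
opening: 0.705
```

View pics/w6.png

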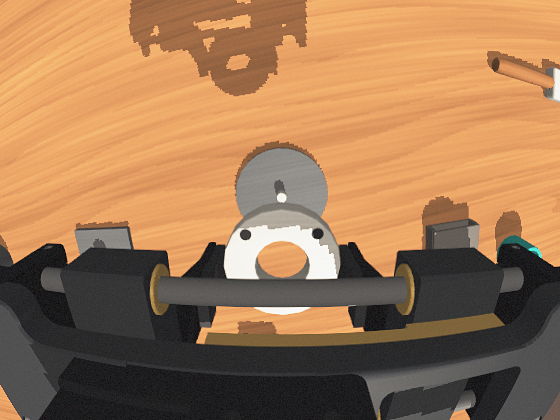

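The flange is held with its bore centre near (282,260). The pin top is at (281.5,198) and the disc spans columns 235-328 with its top at row 148. I'll fit the flange in the tool frame.

```bash
python3 -c "
from h import *
d=np.load('pics/w6.npz');R,p=d['R'],d['p']
t=np.linspace(0,6.28,73)
def circ(c,r): 
  P=np.array([proj('wrist',np.array(c)+[r*np.cos(a),r*np.sin(a),0],R,p) for a in t]);return P.min(0).round(1),P.max(0).round(1)
for top in(-10,-12.,-14):
  q=wu('w6',282.5,260,p[2]-top/1000);o=R.T@(q-p)*1000
  print(top,o.round(1),circ(q,.031),circ(q,.014))
pin=wu('w6',281.5,198,.022);print(pin,R.T@(pin-p)*1000, circ([pin[0],pin[1],.008],.048))
"
```

```text
-10 [  6.    0.4 -10. ] (array([222.4, 201.3]), array([342.5, 310.3])) (array([255.2, 234.5]), array([309.8, 283.8]))
-12.0 [  6.9   0.4 -12. ] (array([221.7, 200.5]), array([343.3, 310.9])) (array([254.8, 234.1]), array([310.2, 284.1]))
-14 [  7.8   0.4 -14. ] (array([220.9, 199.6]), array([344.1, 311.6])) (array([254.5, 233.7]), array([310.5, 284.4]))
[0.43329395 0.21218962 0.022     ] [ -0.95768982  -0.15800624 149.96020213] (array([235.1, 148.1]), array([327.9, 238.3]))
```

```bash
python3 -c "
from h import *
d=np.load('pics/w6.npz');R,p=d['R'],d['p']
t=np.linspace(0,6.28,73)
def circ(c,r): 
  c=p+R@(np.array(c)/1000)
  P=np.array([proj('wrist',np.array(c)+[r*np.cos(a),r*np.sin(a),0],R,p) for a in t]);return P.min(0).round(1),P.max(0).round(1)
for top in(-6,-10):
 for x in (0,2,4):print(top,x,circ([x,0,top],.031),'bot',circ([x,0,top+16],.031)[0],'bore',circ([x,0,top],.014))
im=cv2.imread('pics/w6.png');cv2.imwrite('pics/w6c.png',cv2.resize(im[190:325,212:352],None,fx=4.2,fy=4.2,interpolation=cv2.INTER_CUBIC))
"
```

```text
-6 0 (array([223.7, 210.9]), array([339.7, 315. ])) bot [228.2 202.7] bore (array([255.3, 242.6]), array([308.1, 289.7]))
-6 2 (array([223.5, 207. ]), array([339.9, 312.2])) bot [228.  199.2] bore (array([255.2, 239. ]), array([308.2, 286.6]))
-6 4 (array([223.2, 203.1]), array([340.2, 309.3])) bot [227.8 195.6] bore (array([255.1, 235.3]), array([308.3, 283.4]))
-10 0 (array([222.5, 213.2]), array([340.9, 319. ])) bot [227.2 204.6] bore (array([254.8, 245.5]), array([308.6, 293.4]))
-10 2 (array([222.2, 209.2]), array([341.2, 316.1])) bot [226.9 201. ] bore (array([254.6, 241.8]), array([308.8, 290.2]))
-10 4 (array([221.9, 205.2]), array([341.5, 313.2])) bot [226.7 197.4] bore (array([254.5, 238.1]), array([308.9, 287. ]))
```

View pics/w6c.png

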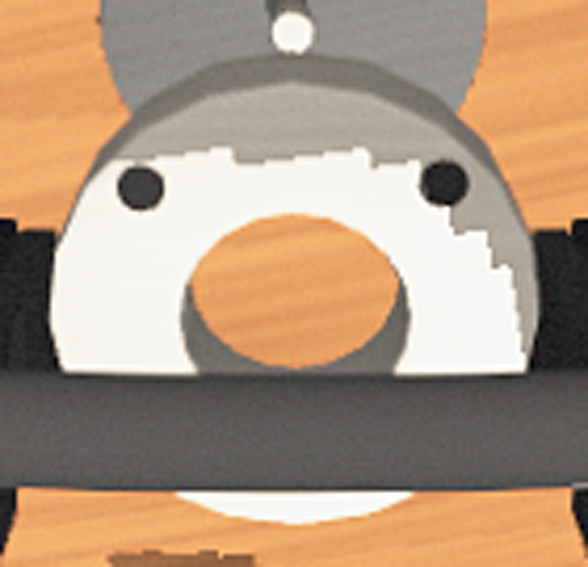

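```bash
python3 -m jog '[[[-2,0,40],[0,0,0],1],[[-2,0,80],[0,0,0],1],[[-2,0,115],[0,0,0],1],[[-2,0,138],[0,0,0],1],[[-2,0,148],[0,0,0],1],[[-2,0,152],[0,0,0],1],[[-2,0,154],[0,0,0],1],[[-2,0,154],[0,0,0],1],[[-2,0,154],[0,0,0],1]]'
python3 -m jog '[[[0,0,1],[0,0,0],1],[[0,0,2],[0,0,0],1],[[0,0,2],[0,0,0],1]]'
```

```text
time_s: 10.57
position: [0.4336, 0.2124, 0.0192]
tcp_rot: [[-0.976, 0.218, 0.003], [0.218, 0.976, 0.001], [-0.003, 0.001, -1.0]]
force: [0.1, -0.8, -2.5]
opening: 0.707
time_s: 10.82
position: [0.4327, 0.2123, 0.0167]
tcp_rot: [[-0.976, 0.218, 0.001], [0.218, 0.976, 0.0], [-0.001, 0.001, -1.0]]
force: [-0.0, -0.5, -2.3]
opening: 0.704
```

```bash
for i in 1 2; do python3 -m jog '[[[0,0,1],[0,0,0],1],[[0,0,1],[0,0,0],1]]' | grep -E "pos|force"; done
```

```text
position: [0.4323, 0.2122, 0.0152]
force: [0.1, -0.3, -3.1]
position: [0.4324, 0.2122, 0.0141]
force: [-0.4, 1.0, -0.5]
```

```bash
python3 -m jog '[[[0,0,0],[0,0,0],0.9],[[0,0,0],[0,0,0],0.4],[[0,0,0],[0,0,0],0],[[0,0,0],[0,0,0],0],[[0,0,0],[0,0,0],0],[[0,0,-40],[0,0,0],0],[[0,0,-80],[0,0,0],0],[[0,0,-120],[0,0,0],0],[[0,0,-155],[0,0,0],0],[[0,0,-155],[0,0,0],0],[[0,0,-155],[0,0,0],0]]'
python3 -c "
from h import *
im=wrist('w7');cv2.imwrite('pics/w7c.png',im[130:330,180:380,::-1])"
python3 -m jog '[[[-79,198,0],[0,0,-6],0],[[-79,198,0],[0,0,-6],0],[[-79,198,0],[0,0,-6],0],[[-79,198,0],[0,0,-6],0],[[-79,198,0],[0,0,-6],0],[[-79,198,0],[0,0,-6],0],[[-79,198,0],[0,0,-6],0],[[-79,198,0],[0,0,-6],0],[[-79,198,0],[0,0,-6],0]]'
python3 -c "
from h import *
im=wrist('w8');a=cv2.imread('pics/w7c.png');b=im[130:330,180:380,::-1]
cv2.imwrite('pics/w78.png',cv2.resize(np.hstack([a,b]),None,fx=2,fy=2,interpolation=cv2.INTER_CUBIC))"
```

```text
time_s: 12.07
position: [0.4337, 0.2125, 0.1712]
tcp_rot: [[-0.976, 0.218, 0.006], [0.218, 0.976, 0.001], [-0.005, 0.002, -1.0]]
force: [-1.1, 0.2, -1.3]
opening: 1.004
time_s: 12.87
position: [0.5506, 0.3865, 0.1672]
tcp_rot: [[-0.993, 0.115, -0.005], [0.115, 0.993, -0.003], [0.004, -0.003, -1.0]]
force: [0.3, -0.9, 0.5]
opening: 1.0
```

View pics/w78.png

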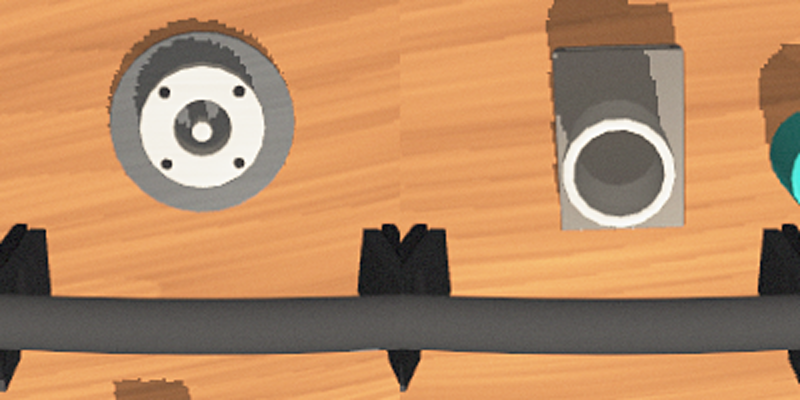

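The left half shows the flange over the pin, well centred on the disc. The right half shows the pipe rim at full-picture (289.5,216) on the box section, with the teal decoy close on the right. I'll part-close the jaws to clear it.

```bash
python3 -c "
from h import *
d=np.load('pics/w8.npz');R,p=d['R'],d['p'];t=np.linspace(0,6.28,73)
q=wu('w8',289.5,216,.07)
P=np.array([proj('wrist',q+[.024*np.cos(a),.024*np.sin(a),0],R,p) for a in t]);print(q,P.min(0),P.max(0),R.T@(q-p)*1000)
c=[wu('w8',180+(x-400)/2,130+y/2,.025) for x,y in[(555,50),(683,48),(686,225),(562,230)]]
print(np.round(c,4),np.mean(c,0));e=c[0]+c[1]-c[2]-c[3];print(np.degrees(np.arctan2(e[1],e[0])),[np.linalg.norm(c[i]-c[i-1]) for i in range(4)])
print(go([q[0],q[1],.030]))
pp=wu('w3',461,87,.033);print('post from w3',pp)
f=wu('w7',180+101,130+63,.024);g=wu('w7',180+101,130+60.5,.008);print('flange',f,'disc',g)
"
```

```text
[0.55420626 0.39239149 0.07      ] [260.72429258 187.75899858] [318.20388077 242.8359033 ] [-3.32745411  6.57046801 97.13627168]
[[0.5051 0.3685 0.025 ]
 [0.5108 0.4284 0.025 ]
 [0.5995 0.4225 0.025 ]
 [0.595  0.36   0.025 ]] [0.55258422 0.39484419 0.025     ]
175.39991523098408 [np.float64(0.09026749262268449), np.float64(0.060112071687817716), np.float64(0.08884117949150454), np.float64(0.06257506630394816)]
[array([ -3. ,   6.6, 137.8])]
post from w3 [ 0.46386934 -0.01733795  0.033     ]
flange [0.42977805 0.2131692  0.024     ] disc [0.43090618 0.21292697 0.008     ]
```

```bash
python3 -m jog '[[[-3.3,6.6,30],[0,0,0],0.25],[[-3.3,6.6,60],[0,0,0],0.25],[[-3.3,6.6,80],[0,0,0],0.25],[[-3.3,6.6,110],[0,0,0],0.25],[[-3.3,6.6,130],[0,0,0],0.25],[[-3.3,6.6,137],[0,0,0],0.25],[[-3.3,6.6,137],[0,0,0],0.4],[[-3.3,6.6,137],[0,0,0],0.6],[[-3.3,6.6,137],[0,0,0],1],[[-3.3,6.6,137],[0,0,0],1],[[-3.3,6.6,137],[0,0,0],1],[[-3.3,6.6,137],[0,0,0],1]]'
python3 -m jog '[[[0,0,-5],[0,0,0],1],[[0,0,-30],[0,0,0],1],[[0,0,-70],[0,0,0],1],[[0,-5,-110],[0,0,0],1],[[45,-419,-150],[0,0,0],1],[[45,-419,-150],[0,0,0],1],[[45,-419,-150],[0,0,0],1],[[45,-419,-150],[0,0,0],1],[[45,-419,-150],[0,0,0],1],[[45,-419,-150],[0,0,0],1],[[45,-419,-150],[0,0,0],1],[[45,-419,-150],[0,0,0],1]]'
python3 -c "
from h import *
print(go([.4615,-.0185,.18]))"
```

```text
time_s: 13.92
position: [0.5576, 0.3944, 0.034]
tcp_rot: [[-0.993, 0.114, 0.003], [0.114, 0.993, 0.0], [-0.002, 0.001, -1.0]]
force: [-1.3, -1.3, 6.1]
opening: 0.53
time_s: 14.92
position: [0.4816, 0.0646, 0.1742]
tcp_rot: [[-0.993, 0.114, 0.0], [0.114, 0.993, 0.0], [-0.0, 0.0, -1.0]]
force: [0.2, 0.2, -2.4]
opening: 0.534
[array([ 10.5, -84.9,  -5.9])]
```

```bash
python3 -m jog '[[[10,-85,-6],[0,0,0],1],[[10,-85,-6],[0,0,0],1],[[10,-85,-6],[0,0,0],1],[[10,-85,-6],[0,0,0],1],[[10,-85,-6],[0,0,0],1],[[10,-85,-6],[0,0,0],1]]'
python3 -c "
from h import *
im=wrist('w9');cv2.imwrite('pics/w9c.png',cv2.resize(im[120:330,180:380,::-1],None,fx=2.8,fy=2.8,interpolation=cv2.INTER_CUBIC))
"
```

```text
time_s: 15.42
position: [0.4629, -0.0162, 0.1798]
tcp_rot: [[-0.994, 0.113, -0.0], [0.113, 0.994, 0.001], [0.0, 0.001, -1.0]]
force: [0.3, -0.0, -2.9]
opening: 0.536
```

View pics/w9c.png

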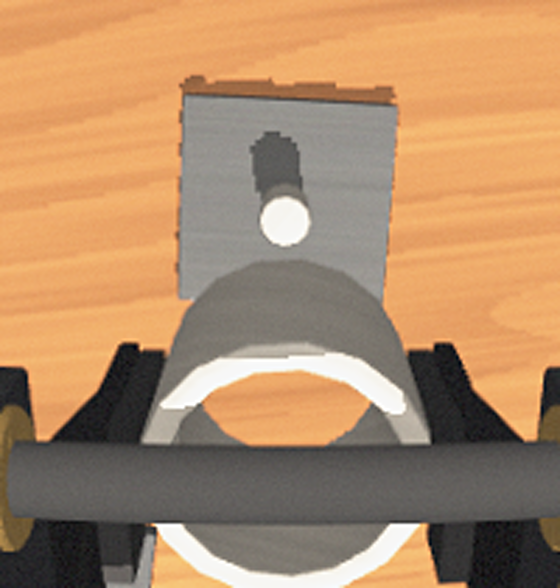

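```bash
python3 -c "
from h import *
d=np.load('pics/w9.npz');R,p=d['R'],d['p'];t=np.linspace(0,6.28,73)
post=wu('w9',282.1,198.6,.033);c=np.mean([wu('w9',180+x/2.8,120+y/2.8,.008) for x,y in[(183,95),(397,104),(383,300),(178,298)]],0)
print(post,R.T@(post-p)*1000,c)
def circ(c,r):
  c=p+R@(np.array(c)/1000)
  P=np.array([proj('wrist',c+[r*np.cos(a),r*np.sin(a),0],R,p) for a in t]);return ((P.min(0)-[180,120])*2.8).round(),((P.max(0)-[180,120])*2.8).round()
for top in(-34,-38):
 for x in (0,2,4,6):print(top,x,circ([x,0,top],.024),'inner',circ([x,0,top],.019),'bot',circ([x,0,top+45],.024)[0])
"
```

```text
[ 0.46372112 -0.01567936  0.033     ] [ -0.78442787   0.47331804 146.81544715] [ 0.46273049 -0.01577077  0.008     ]
-34 0 (array([137., 350.]), array([432., 603.])) inner (array([167., 380.]), array([402., 581.])) bot [169. 264.]
-34 2 (array([136., 338.]), array([433., 594.])) inner (array([166., 369.]), array([402., 571.])) bot [168. 255.]
-34 4 (array([135., 326.]), array([434., 585.])) inner (array([166., 356.]), array([403., 562.])) bot [168. 245.]
-34 6 (array([134., 313.]), array([435., 576.])) inner (array([165., 344.]), array([404., 552.])) bot [168. 235.]
-38 0 (array([133., 361.]), array([436., 617.])) inner (array([164., 391.]), array([405., 594.])) bot [166. 270.]
-38 2 (array([132., 348.]), array([437., 608.])) inner (array([164., 379.]), array([405., 585.])) bot [166. 260.]
-38 4 (array([131., 335.]), array([438., 599.])) inner (array([163., 367.]), array([406., 576.])) bot [166. 251.]
-38 6 (array([130., 322.]), array([438., 590.])) inner (array([162., 354.]), array([407., 566.])) bot [165. 241.]
```

```bash
python3 -m jog '[[[-2.3,0,40],[0,0,0],1],[[-2.3,0,80],[0,0,0],1],[[-2.3,0,105],[0,0,0],1],[[-2.3,0,115],[0,0,0],1],[[-2.3,0,125],[0,0,0],1],[[-2.3,0,135],[0,0,0],1],[[-2.3,0,147],[0,0,0],1],[[-2.3,0,155],[0,0,0],1],[[-2.3,0,157],[0,0,0],1],[[-2.3,0,157],[0,0,0],1]]'
for i in 1 2 3; do python3 -m jog '[[[0,0,1],[0,0,0],1],[[0,0,1.5],[0,0,0],1],[[0,0,1.5],[0,0,0],1]]' | grep -E "pos|force"; done
```

```text
time_s: 16.3
position: [0.4651, -0.0167, 0.0223]
tcp_rot: [[-0.994, 0.113, -0.001], [0.113, 0.994, 0.0], [0.001, 0.0, -1.0]]
force: [-0.5, 0.3, -1.9]
opening: 0.532
position: [0.4656, -0.0177, 0.0219]
force: [0.3, 0.0, -2.4]
position: [0.4653, -0.0178, 0.0201]
force: [-0.5, -0.4, -2.3]
position: [0.4651, -0.0177, 0.0183]
force: [-0.2, 0.5, -2.0]
```

```bash
for i in 1 2 3; do python3 -m jog '[[[0,0,1],[0,0,0],1],[[0,0,1],[0,0,0],1]]' | grep -E "pos|force"; done
```

```text
position: [0.4652, -0.0177, 0.0173]
force: [0.5, 0.0, -3.0]
position: [0.4651, -0.0177, 0.0169]
force: [-0.6, -1.1, 3.5]
position: [0.4651, -0.0177, 0.0169]
force: [-2.2, 0.0, 14.1]
```

Contact at TCP z 0.0169. Release, lift and return to the channel, measuring it with a low-saturation mask.

```bash
cat >> h.py <<'E'
def rect(name,seed,z,smax=60,r=None):
    "low-saturation blob at world seed, top face at z -> centre, heading, size (m)"
    im=cv2.imread(f"pics/{name}.png");d=np.load(f"pics/{name}.npz");R,p=d["R"],d["p"]
    m=(cv2.cvtColor(im,cv2.COLOR_BGR2HSV)[:,:,1]<smax).astype(np.uint8)
    m=cv2.morphologyEx(m,cv2.MORPH_OPEN,np.ones((3,3)))
    _,L=cv2.connectedComponents(m);u,v=proj("wrist",seed,R,p).round().astype(int);l=L[v,u]
    ys,xs=np.where(L==l);print("label",l,"px",len(xs),xs.min(),xs.max(),ys.min(),ys.max())
    P=np.array([wu(name,x,y,z)[:2] for x,y in zip(xs,ys)],np.float32)
    (c,s,a)=cv2.minAreaRect(P*1000);return np.round(c,1),np.round(s,1),round(a,1)
E
python3 -m jog '[[[0,0,0],[0,0,0],0.9],[[0,0,0],[0,0,0],0.4],[[0,0,0],[0,0,0],0],[[0,0,0],[0,0,0],0],[[0,0,0],[0,0,0],0],[[0,0,-40],[0,0,0],0],[[0,0,-80],[0,0,0],0],[[0,0,-120],[0,0,0],0],[[0,0,-155],[0,0,0],0],[[0,0,-155],[0,0,0],0],[[0,0,-155],[0,0,0],0]]' | grep pos
python3 -c "
from h import *
wrist('w10')"
python3 -m jog '[[[-179,172,0],[0,0,6],0],[[-179,172,0],[0,0,6],0],[[-179,172,0],[0,0,6],0],[[-179,172,0],[0,0,6],0],[[-179,172,0],[0,0,6],0],[[-179,172,0],[0,0,6],0],[[-179,172,0],[0,0,6],0],[[-179,172,0],[0,0,6],0],[[-179,172,0],[0,0,6],0],[[-179,172,0],[0,0,6],0],[[-179,172,0],[0,0,6],0]]'
python3 -c "
from h import *
wrist('w11')
print(rect('w11',[.6623,.1334,.025],.025))
print(go([.6623,.1334,.006],77.4))"
```

```text
position: [0.4666, -0.018, 0.1723]
time_s: 19.43
position: [0.6611, 0.1315, 0.1697]
tcp_rot: [[-0.976, 0.219, -0.003], [0.219, 0.976, -0.0], [0.003, -0.001, -1.0]]
force: [0.5, -0.7, -0.5]
opening: 1.002
label 4 px 5237 261 306 137 255Traceback (most recent call last):
  File "<string>", line 4, in <module>
    print(rect('w11',[.6623,.1334,.025],.025))
          ~~~~^^^^^^^^^^^^^^^^^^^^^^^^^^^^^^^
  File "h.py", line 44, in rect
    P=np.array([wu(name,x,y,z)[:2] for x,y in zip(xs,ys)],np.float32)
                ~~^^^^^^^^^^^^
  File "h.py", line 36, in wu
    d=np.load(f"pics/{name}.npz");return unproj("wrist",u,v,z,d["R"],d["p"])
                                         ~~~~~~^^^^^^^^^^^^^^^^^^^^^^^^^^^^^
  File "h.py", line 4, in unproj
    c=vision.camera_info(n);K=c["intrinsics"]
ValueError: time passes only in moves, steps and waits
```

```bash
sed -i 's/ys,xs=np.where(L==l);print/H=cv2.convexHull(np.argwhere(L==l)[:,::-1].astype(np.int32))[:,0];xs,ys=H[:,0],H[:,1];print/; s/^from rig import bot,vision/from rig import bot,vision\nimport functools\n_ci=functools.cache(lambda n:vision.camera_info(n))/; s/c=vision.camera_info(n)/c=_ci(n)/' h.py
python3 -c "
from h import *
print(rect('w11',[.6623,.1334,.025],.025))
print(go([.6623,.1334,.006],77.4))"
```

```text
label 4 px 10 261 306 137 255
(array([661.3, 132.9]), array([ 43.2, 119.3]), 77.3)
[array([ -0.6,   2. , 164.1]), ('turn about tool z', np.float64(-0.1), 'alt', np.float64(179.9), 'j6', np.float64(-75.6))]
```

```bash
python3 -m jog '[[[0,2,40],[0,0,0],0],[[0,2,80],[0,0,0],0],[[0,2,115],[0,0,0],0],[[0,2,145],[0,0,0],0],[[0,2,157],[0,0,0],0],[[0,2,162],[0,0,0],0],[[0,2,162],[0,0,0],0.3],[[0,2,162],[0,0,0],0.6],[[0,2,162],[0,0,0],1],[[0,2,162],[0,0,0],1],[[0,2,162],[0,0,0],1],[[0,2,162],[0,0,0],1]]'
python3 -m jog '[[[0,0,0],[0,0,0],1],[[0,0,-5],[0,0,0],1],[[0,0,-30],[0,0,0],1],[[0,0,-70],[0,0,0],1],[[0,-5,-110],[0,0,0],1],[[-61,-271,-165],[0,0,2.7],1],[[-61,-271,-165],[0,0,2.7],1],[[-61,-271,-165],[0,0,2.7],1],[[-61,-271,-165],[0,0,2.7],1],[[-61,-271,-165],[0,0,2.7],1],[[-61,-271,-165],[0,0,2.7],1],[[-61,-271,-165],[0,0,2.7],1]]'
python3 -c "
from h import *
print(go([.663,-.1445,.18],74.6))"
```

```text
time_s: 20.48
position: [0.6638, 0.1347, 0.0096]
tcp_rot: [[-0.976, 0.218, 0.002], [0.218, 0.976, 0.0], [-0.002, 0.0, -1.0]]
force: [-0.2, 0.1, 0.8]
opening: 0.634
time_s: 21.48
position: [0.6628, -0.1473, 0.1734]
tcp_rot: [[-0.964, 0.265, -0.001], [0.265, 0.964, -0.001], [0.0, -0.002, -1.0]]
force: [0.2, -0.6, -3.5]
opening: 0.5
[array([ 0.6,  2.7, -6.6]), ('turn about tool z', np.float64(0.0), 'alt', np.float64(-180.0), 'j6', np.float64(-96.5))]
```

```bash
python3 -m jog '[[[0,0,0],[0,0,0],1],[[0,0,0],[0,0,0],1],[[0,0,0],[0,0,0],1]]'
python3 -c "
from h import *
im=wrist('w12');cv2.imwrite('pics/w12c.png',cv2.resize(im[70:310,160:400,::-1],None,fx=2.5,fy=2.5,interpolation=cv2.INTER_CUBIC))
"
```

```text
time_s: 21.73
position: [0.6624, -0.1424, 0.1722]
tcp_rot: [[-0.964, 0.264, -0.003], [0.264, 0.964, 0.002], [0.004, 0.001, -1.0]]
force: [-0.6, -0.2, -4.8]
opening: 0.504
```

View pics/w12c.png

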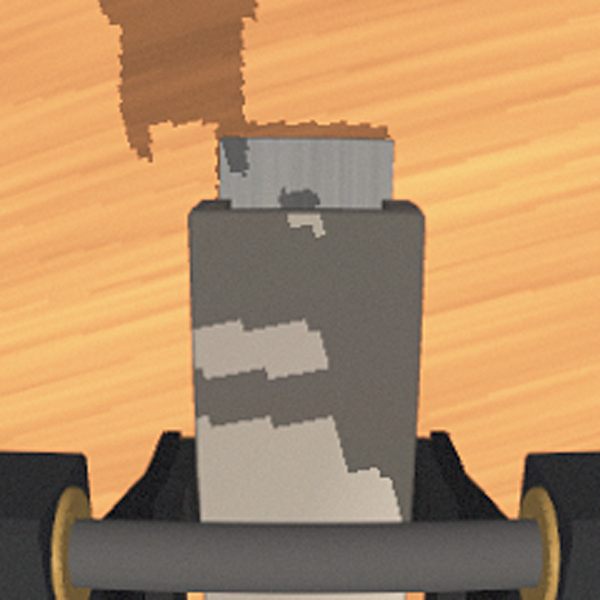

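The saddle plate's near end edge runs from (219,138) to (393,141) in the crop. The channel's near end is at row ~212, columns 191-424.

```bash
python3 -c "
from h import *
d=np.load('pics/w12.npz');R,p=d['R'],d['p']
f=lambda x,y,z: wu('w12',160+x/2.5,70+y/2.5,z)
a,b=f(219,138,.008),f(393,141,.008);e=b-a;h=np.degrees(np.arctan2(e[1],e[0]));L=np.linalg.norm(e)
mid=(a+b)/2;n=np.array([-e[1],e[0],0])/L; n=n*np.sign(n[0]);c=mid+.075*n
print('edge',L,h,'centre',c,R.T@(c-p)*1000)
for top in(.0155,.017):
  z=p[2]+top;a,b=f(191,212,z),f(424,212,z);A=R.T@(a-p)*1000;B=R.T@(b-p)*1000;print('chan end tool',A,B,'len at row300',R.T@(f(196,450,z)-p)*1000,R.T@(f(416,450,z)-p)*1000)
print('top-based',R.T@(np.array([.664,-.1435,.008])-p)*1000, np.degrees(np.arctan2(R[1,1],R[0,1])))
"
```

```text
edge 0.06929455270437679 73.7548189691032 centre [ 0.66675656 -0.14395909  0.008     ] [ -5.22494351  -0.53895308 164.17688888]
chan end tool [ 60.09994789 -20.63264056 -15.31498939] [ 60.15647095  21.64713824 -15.25912127] len at row300 [ 13.7136812  -21.27471361 -15.47968195] [ 13.72080308  21.88743171 -15.42282654]
chan end tool [ 60.26308908 -20.42288056 -16.81414761] [ 60.31903311  21.42377834 -16.75885182] len at row300 [ 14.35200972 -21.05837613 -16.97715304] [ 14.35905864  21.66161021 -16.92088006]
top-based [ -2.4450942   -0.82480224 164.18633159] 74.67352421055075
```

```bash
python3 -m jog '[[[-4.5,-1,40],[0,0,0.5],1],[[-4.5,-1,80],[0,0,0.5],1],[[-4.5,-1,110],[0,0,0.5],1],[[-4.5,-1,125],[0,0,0.5],1],[[-4.5,-1,135],[0,0,0.5],1],[[-4.5,-1,143],[0,0,0.5],1],[[-4.5,-1,149],[0,0,0.5],1],[[-4.5,-1,151],[0,0,0.5],1],[[-4.5,-1,151],[0,0,0.5],1],[[-4.5,-1,151],[0,0,0.5],1]]'
for i in 1 2 3 4; do python3 -m jog '[[[0,0,1],[0,0,0],1],[[0,0,1],[0,0,0],1]]' | grep -E "pos|force"; done
```

```text
time_s: 22.62
position: [0.6687, -0.1456, 0.0237]
tcp_rot: [[-0.962, 0.272, 0.002], [0.272, 0.962, -0.001], [-0.002, -0.0, -1.0]]
force: [-0.7, 0.4, -5.5]
opening: 0.501
position: [0.6683, -0.1456, 0.0224]
force: [-0.3, -0.5, -5.3]
position: [0.6678, -0.1455, 0.0207]
force: [-0.1, -0.9, -4.8]
position: [0.6676, -0.1454, 0.0193]
force: [0.6, 0.4, -4.4]
position: [0.6678, -0.1454, 0.0189]
force: [-1.1, -0.4, -1.2]
```

```bash
python3 -m jog '[[[0,0,1],[0,0,0],1],[[0,0,1],[0,0,0],1],[[0,0,0],[0,0,0],0.9],[[0,0,0],[0,0,0],0.4],[[0,0,0],[0,0,0],0],[[0,0,0],[0,0,0],0],[[0,0,0],[0,0,0],0],[[0,0,-40],[0,0,0],0],[[0,0,-80],[0,0,0],0],[[0,0,-120],[0,0,0],0],[[0,0,-155],[0,0,0],0],[[0,0,-155],[0,0,0],0]]' | grep -E "pos|force"
python3 -m jog '[[[0,0,0],[0,0,0],0],[[0,0,0],[0,0,0],0]]'|grep pos
python3 -c "
from h import *
wrist('w13');print(rect('w13',[.666,-.145,.033],.033))"
python3 -m jog '[[[257,488,0],[0,0,-11],0],[[257,488,0],[0,0,-11],0],[[257,488,0],[0,0,-11],0],[[257,488,0],[0,0,-11],0],[[257,488,0],[0,0,-11],0],[[257,488,0],[0,0,-11],0],[[257,488,0],[0,0,-11],0],[[257,488,0],[0,0,-11],0],[[257,488,0],[0,0,-11],0],[[257,488,0],[0,0,-11],0],[[257,488,0],[0,0,-11],0],[[257,488,0],[0,0,-11],0]]' | grep pos
python3 -c "
from h import *
print(go([.5526,.3948,.17],85.4))"
```

```text
position: [0.6731, -0.1473, 0.1828]
force: [1.2, -0.8, 1.5]
position: [0.6673, -0.1452, 0.1732]
label 4 px 11 249 317 119 257
(array([ 659.7, -142. ]), array([ 64.1, 137. ]), 73.9)
position: [0.5618, 0.3451, 0.1708]
[array([13.3, 48.7,  0.8]), ('turn about tool z', np.float64(-0.2), 'alt', np.float64(179.8), 'j6', np.float64(-63.3))]
```

```bash
python3 -m jog '[[[13,49,0],[0,0,0],0],[[13,49,0],[0,0,0],0],[[13,49,0],[0,0,0],0],[[13,49,0],[0,0,0],0],[[13,49,0],[0,0,0],0]]' | grep pos
python3 -c "
from h import *
wrist('w14');print(rect('w14',[.56,.40,.025],.025))
print(go([.5526,.3948,.006],85.4))"
```

```text
position: [0.5548, 0.3918, 0.172]
label 4 px 11 252 315 149 238
(array([551.7, 393.8]), array([61.2, 89.9]), 85.3)
[array([  2.6,   3.3, 166.4]), ('turn about tool z', np.float64(-0.3), 'alt', np.float64(179.7), 'j6', np.float64(-59.3))]
```

```bash
python3 -m jog '[[[2.8,2.8,40],[0,0,0],0.15],[[2.8,2.8,80],[0,0,0],0.15],[[2.8,2.8,115],[0,0,0],0.15],[[2.8,2.8,145],[0,0,0],0.15],[[2.8,2.8,158],[0,0,0],0.15],[[2.8,2.8,163],[0,0,0],0.15],[[2.8,2.8,163],[0,0,0],0.15],[[2.8,2.8,163],[0,0,0],0.5],[[2.8,2.8,163],[0,0,0],1],[[2.8,2.8,163],[0,0,0],1],[[2.8,2.8,163],[0,0,0],1],[[2.8,2.8,163],[0,0,0],1]]'
python3 -m jog '[[[0,0,0],[0,0,0],1],[[0,0,0],[0,0,0],1],[[0,0,-5],[0,0,0],1],[[0,0,-30],[0,0,0],1],[[0,0,-70],[0,0,0],1],[[0,0,-110],[0,0,0],1],[[0,-5,-150],[0,0,0],1],[[-10,-150,-165],[0,0,1],1],[[-20,-300,-165],[0,0,2],1],[[-20,-300,-165],[0,0,2],1],[[-20,-300,-165],[0,0,2],1],[[-20,-300,-165],[0,0,2],1]]'
python3 -c "
from h import *
print(go([.540,-.3836,.17],80.9))"
```

```text
time_s: 26.97
position: [0.5537, 0.3961, 0.0126]
tcp_rot: [[-0.997, 0.083, 0.003], [0.083, 0.997, -0.001], [-0.003, -0.0, -1.0]]
force: [0.1, -3.9, 6.5]
opening: 0.705
time_s: 27.97
position: [0.5475, 0.183, 0.1716]
tcp_rot: [[-0.993, 0.117, -0.001], [0.117, 0.993, 0.001], [0.001, 0.001, -1.0]]
force: [0.7, -1.0, -4.4]
opening: 0.709
[array([ -59. , -563.5,    0.9]), ('turn about tool z', np.float64(2.4), 'alt', np.float64(-177.6), 'j6', np.float64(-76.0))]
```

```bash
python3 -m jog '[[[-59,-563,0],[0,0,2.4],1],[[-59,-563,0],[0,0,2.4],1],[[-59,-563,0],[0,0,2.4],1],[[-59,-563,0],[0,0,2.4],1],[[-59,-563,0],[0,0,2.4],1],[[-59,-563,0],[0,0,2.4],1],[[-59,-563,0],[0,0,2.4],1],[[-59,-563,0],[0,0,2.4],1],[[-59,-563,0],[0,0,2.4],1],[[-59,-563,0],[0,0,2.4],1],[[-59,-563,0],[0,0,2.4],1],[[-59,-563,0],[0,0,2.4],1]]' | grep pos
python3 -c "
from h import *
print(go([.540,-.3836,.17],80.9),bot.read_state()['joint_positions'])"
```

```text
position: [0.5414, -0.317, 0.1712]
[array([ -9.2, -65.9,   1.1]), ('turn about tool z', np.float64(-0.1), 'alt', np.float64(179.9), 'j6', np.float64(-121.4))] [-4.05888876e+01  3.37888470e+01  8.45180827e+01  1.06882604e-01
  6.17570020e+01 -1.21441825e+02]
```

```bash
python3 -m jog '[[[-9,-66,0],[0,0,0],1],[[-9,-66,0],[0,0,0],1],[[-9,-66,0],[0,0,0],1],[[-9,-66,0],[0,0,0],1],[[-9,-66,0],[0,0,0],1],[[-9,-66,0],[0,0,0],1]]'
python3 -c "
from h import *
im=wrist('w15');a=im[70:310,160:400,::-1]
b=cv2.imread('pics/w13.png')[80:300,220:350]
a=cv2.resize(a,None,fx=2.5,fy=2.5,interpolation=cv2.INTER_CUBIC)
cv2.imwrite('pics/w15c.png',np.hstack([a,cv2.copyMakeBorder(cv2.resize(b,None,fx=1.53,fy=1.53,interpolation=cv2.INTER_CUBIC),0,600-337,0,0,cv2.BORDER_CONSTANT)]))
"
```

```text
time_s: 29.47
position: [0.54, -0.3806, 0.1711]
tcp_rot: [[-0.987, 0.158, -0.001], [0.158, 0.987, 0.002], [0.002, 0.002, -1.0]]
force: [0.9, 0.7, -4.7]
opening: 0.711
```

View pics/w15c.png

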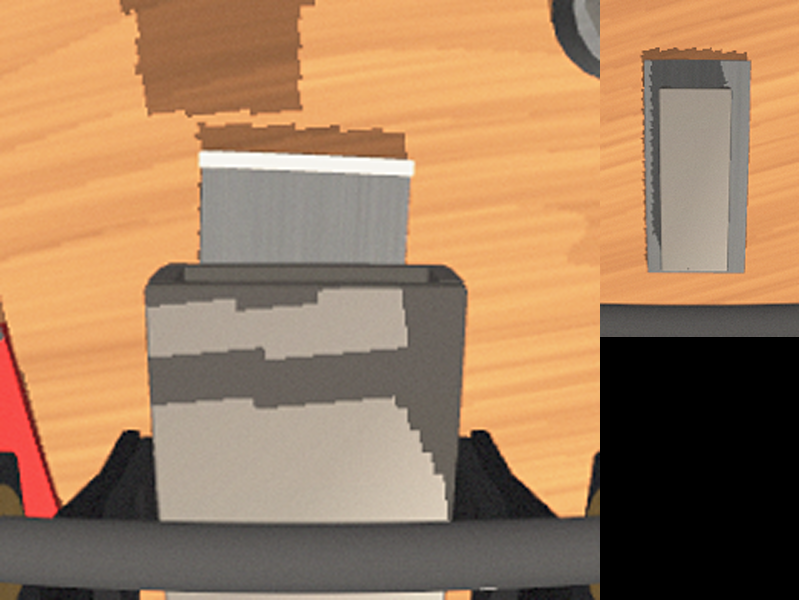

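The left part shows the cradle's near strip, outer edge (200,152)-(413,160), with the box end at row 287, columns 146-466. The right part shows the channel on the saddle: plate columns 645-749 and rows 60-272, channel columns 660-730 and rows 88-270.

```bash
python3 -c "
from h import *
d=np.load('pics/w15.npz');R,p=d['R'],d['p']
f=lambda x,y,z: wu('w15',160+x/2.5,70+y/2.5,z)
a,b=f(200,152,.014),f(414,160,.014);e=b-a;h=np.degrees(np.arctan2(e[1],e[0]));L=np.linalg.norm(e)
n=np.array([-e[1],e[0],0])/L;n*=np.sign(n[0]);c=(a+b)/2+.065*n
print('edge',L,h,'centre',c,R.T@(c-p)*1000,'tool hd',np.degrees(np.arctan2(R[1,1],R[0,1])),'top-based',R.T@(np.array([.540,-.3836,.008])-p)*1000)
for top in(.013,.016):
  z=p[2]+top;print('box end tool',R.T@(f(146,288,z)-p)*1000,R.T@(f(466,288,z)-p)*1000)
g=lambda x,y,z: wu('w13',220+(x-600)/1.53,80+y/1.53,z)
ch=[g(*q,.033) for q in[(660,88),(730,88),(728,270),(661,270)]];sa=[g(*q,.008) for q in[(645,60),(749,60)]]
R=np.load('pics/w13.npz')['R'];p=np.load('pics/w13.npz')['p']
print('chan',np.mean(ch,0),'saddle end mid tool',R.T@(np.mean(sa,0)-p)*1000,'chan tool',R.T@(np.mean(ch,0)-p)*1000)
"
```

```text
edge 0.08371951028518967 78.81216758622337 centre [ 0.54095998 -0.38161429  0.014     ] [ -1.40008754  -1.23345006 157.04867926] tool hd 80.88873430423155 top-based [ -0.77593584  -3.35940896 163.04495608]
box end tool [ 45.58057238 -29.90230953 -12.9958172 ] [ 45.62123628  30.57622372 -12.86176022]
box end tool [ 46.1947514  -29.30092157 -15.99354604] [ 46.23459534  29.95809396 -15.86219225]
chan [ 0.66750115 -0.1449358   0.033     ] saddle end mid tool [ 76.3830083    1.68912304 165.2501605 ] chan tool [ -0.20807796   0.27547584 140.21098996]
```

The channel is within about 2 mm of the saddle centre. Lower the box.

```bash
python3 -m jog '[[[-2,-1.5,40],[0,0,1.7],1],[[-2,-1.5,80],[0,0,1.7],1],[[-2,-1.5,110],[0,0,1.7],1],[[-2,-1.5,125],[0,0,1.7],1],[[-2,-1.5,135],[0,0,1.7],1],[[-2,-1.5,142],[0,0,1.7],1],[[-2,-1.5,146],[0,0,1.7],1],[[-2,-1.5,146],[0,0,1.7],1],[[-2,-1.5,146],[0,0,1.7],1]]'
for i in 1 2 3 4 5; do python3 -m jog '[[[0,0,1],[0,0,0],1],[[0,0,1],[0,0,0],1]]' | grep -E "pos|force"; done
```

```text
time_s: 30.27
position: [0.5428, -0.3851, 0.027]
tcp_rot: [[-0.982, 0.188, 0.002], [0.188, 0.982, -0.002], [-0.002, -0.001, -1.0]]
force: [-0.3, -0.4, -4.8]
opening: 0.71
position: [0.5425, -0.3852, 0.0259]
force: [-0.0, 0.1, -5.6]
position: [0.542, -0.3848, 0.0241]
force: [0.3, 0.3, -5.3]
position: [0.5418, -0.3846, 0.0226]
force: [0.2, 0.8, -5.3]
position: [0.5418, -0.3845, 0.0215]
force: [-0.1, -0.6, -4.5]
position: [0.5419, -0.3846, 0.0208]
force: [-0.7, 0.0, -3.9]
```

```bash
for i in 1 2 3; do python3 -m jog '[[[0,0,1],[0,0,0],1],[[0,0,1],[0,0,0],1]]' | grep -E "pos|force"; done
```

```text
position: [0.5419, -0.3846, 0.0207]
force: [-1.2, 1.5, 3.3]
position: [0.5419, -0.3847, 0.0207]
force: [-3.4, 2.4, 6.8]
position: [0.542, -0.3847, 0.0206]
force: [-2.4, 3.1, 12.8]
```

```bash
python3 -m jog '[[[0,0,0],[0,0,0],0.9],[[0,0,0],[0,0,0],0.4],[[0,0,0],[0,0,0],0],[[0,0,0],[0,0,0],0],[[0,0,0],[0,0,0],0],[[0,0,-40],[0,0,0],0],[[0,0,-80],[0,0,0],0],[[0,0,-120],[0,0,0],0],[[0,0,-155],[0,0,0],0],[[0,0,-155],[0,0,0],0],[[0,0,-155],[0,0,0],0],[[0,0,-155],[0,0,0],0]]'
python3 -c "
from h import *
a=wrist('w16')[100:300,190:380,::-1];b=cv2.imread('pics/w10.png')[100:300,190:380]
t=vision.capture('top')[140:290,160:430,::-1];s=vision.capture('scene');cv2.imwrite('pics/scene9.png',s[:,:,::-1])
r=lambda i,k:cv2.resize(i,None,fx=k,fy=k,interpolation=cv2.INTER_CUBIC)
top=np.hstack([r(a,1.5),r(b,1.5)]);lo=np.hstack([r(t,1.9),r(s[130:330,100:430,::-1],.86)[:172]][:1])
W=max(top.shape[1],lo.shape[1]);P=lambda i:cv2.copyMakeBorder(i,0,0,0,W-i.shape[1],cv2.BORDER_CONSTANT)
o=np.vstack([P(top),P(lo)]);print(o.shape,top.shape);cv2.imwrite('pics/fin.png',o)"
```

```text
time_s: 32.6
position: [0.5416, -0.3843, 0.1722]
tcp_rot: [[-0.982, 0.189, -0.0], [0.189, 0.982, 0.001], [0.001, 0.0, -1.0]]
force: [0.1, 0.6, -0.5]
opening: 0.996
(585, 570, 3) (300, 570, 3)
```

View pics/fin.png

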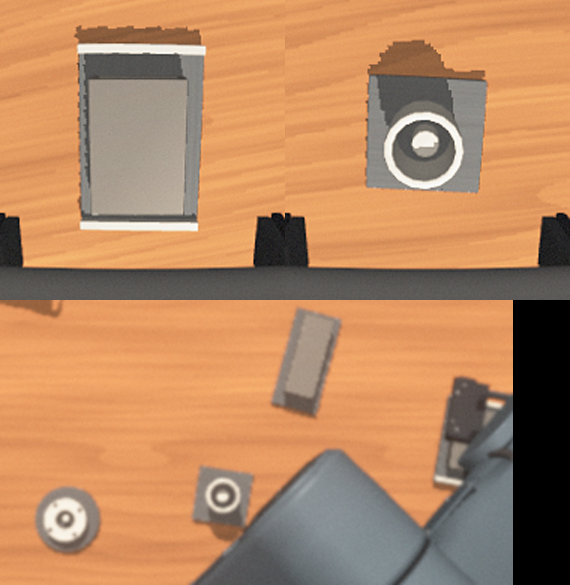

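```bash
python3 -c "
from h import *
m=lambda n,l,z,o=0:np.array([wu(n,190+(x-o)/1.5,100+y/1.5,z) for x,y in l])
bx=m('w16',[(90,79),(187,79),(183,215),(91,215)],.033);cr=m('w16',[(78,45),(205,47),(197,230),(80,229)],.014)
hd=lambda c:np.degrees(np.arctan2(*(c[0]+c[1]-c[2]-c[3])[1::-1]))
print(bx.mean(0),cr.mean(0),(bx-cr).mean(0)*1000,hd(bx),hd(cr))
pi=m('w10',[(424,150)],.053,285)[0];po=m('w10',[(426,143)],.033,285)[0];print(pi,po,(pi-po)*1000)"
```

```text
[ 0.5413669  -0.38403907  0.033     ] [ 0.54109735 -0.38239566  0.014     ] [ 0.26955332 -1.64340908 19.        ] 168.56787276105092 168.32897185564138
[ 0.46254186 -0.0167654   0.053     ] [ 0.46328414 -0.01552828  0.033     ] [-0.74228175 -1.23711925 20.        ]
```

All five pieces sit within about 3 mm of their station centres and the gripper is clear, so I'm handing in.

```bash
python3 -c "
from rig import bot
print(bot.hand_in(), bot.read_state()['time_s'])"
```

```text
the job is handed in; nothing more can be done
the job is handed in; nothing more can be done
```

I took both piles apart from the top down (nut, flange, pipe, channel, box section), set each piece on its own station, and handed the job in after about 33 s of the 136 s. No verdict came back.

These are the offsets in plan that I measured in the wrist pictures after letting go:

| Piece | Station | Offset from centre | Allowed |
|---|---|---|---|
| Nut | Pedestal | about 2.5 mm | 12 mm |
| Flange | Turntable | about 1 mm | 12 mm |
| Pipe stub | Square stand | about 1.5 mm | 12 mm |
| Channel | Saddle | about 2 mm | 14 mm |
| Box section | Cradle | about 1.7 mm, in line within 0.3° | 14 mm, 11° |

- **Contact when set down:** the wrist force showed contact for the flange, pipe, channel and box section. The nut showed none and was let go a millimetre or so above the pedestal; the picture afterwards shows it lying flat.
- **Failed or conflicting checks:** my automatic outline of the channel on the saddle failed because it merged the two, so I read the channel's offset from the picture by hand. The top camera put the stations 3 to 6 mm away from where the wrist camera did. I went by the wrist camera, blending in bias-corrected top-camera values for the channel and the box section's angle.
- **Not rechecked:** in the last overall picture the arm hid the nut, so its position comes from the wrist picture taken just after it was placed. That picture did show the flange, pipe and channel still on their stations.

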